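# Level the tray shelf and hold it down

## Robot

A 6-joint arm with a two-finger parallel gripper is mounted at the origin on the work surface. World frame = base frame: x ahead of the robot, y to its left, z up, the work surface at z = 0. Lengths are in m, angles in rad, forces in N, time in s.
With the tool pointing down it reaches from about 0.375 to 0.9 m from the base axis. Payload 3.1 kg.
Tool frame: the origin (TCP) lies between the finger pads, 19 mm behind the fingertips; this is the grasp point; z points along the fingers, y is the direction in which the jaws open and shut (so a half turn about z gives the same grasp; the last joint's range is limited). The gripper opens to 85 mm and grips with 20 to 120 N. Pads are 22 mm wide; open, the fingers measure 114 mm over their backs; the gripper's body (76 mm by 85 mm) begins 54 mm behind the grasp point. The pads swing forward as they close: fully open they stand 13 mm farther back than shut.
Start: joints at [-1.504, 0.527, 1.433, -0, 1.181, -0.178], TCP at [0.152, -0.606, 0.25] pointing down, gripper open.
Joint ranges: [-3.08, 3.08], [-0.75, 2.2], [0.22, 2.44], [-1.43, 4.57], [0, 2.65], [-2.85, 2.85]. Speed limits (rad/s): [2.79, 2.79, 3.14, 3.14, 3.14, 3.14].

## Interface

Orientations are given as a unit quaternion [x, y, z, w].
In Python, from station import manip gives the robot as it stands.
- The arm moves only by the tool play_rows, never from a script. Its argument "steps" is a list that holds one entry, the list of rows, each a list of 6 numbers: the shift along the tool's x, y, z in m, then the turn, a rotation vector about the tool's x, y, z in degrees. In form: [[[x, y, z, rx, ry, rz], ...]]. A call has 1 to 10 rows; each row shifts and turns the commanded pose from where the row before left it, along the tool's axes as they then stand; what a row does not reach is not made up. A row lasts 1/8 s, in which the tool goes at most 62.5 mm and 10.7 degrees, less where a joint would pass 70% of its speed; a pose out of reach is approached as far as the arm can. A call is refused whole if a number of a shift passes 0.0625 or a number of a turn 10.7, either way. A call with a gripper value outside its range is refused whole. "fingers" is the opening, from 0 (shut) to 1 (fully open), set as the call begins (left out, the last holds). The fingers move at their own pace and stop on an object; "squeeze" is the grip in N (left out, the last holds). Time passes only in rows, so rows that do not move let the fingers close. It gives the time, the measured TCP pose, the force and the opening at its end, in the units of the state.
- manip.sense(): the state, without advancing time (a new reading comes with each control period).
- manip.snapshot(name): name is "side" or "top" or "wrist"; returns a dict with "img" (384x512x3 uint8, red, green, blue), "K" (3x3 intrinsics, pixels), "world_from_camera" (4x4, takes a point from camera to world coordinates). Camera axes: x right, y down, z forward; pixel columns grow to the right and rows downward; lengths in m; the calibration is good to about 2 mm. A picture is of the moment at which its call begins. There is no depth.
- manip.sign_off(): hands the job in, once; it reports no verdict.
Trained networks look in a picture, given as the dict that the camera call returned (one of the last four; its "shot" number tells which), for a name from the list of things; names that differ only in an ending like _2 or _b are one class to them, and where a whole thing is asked for, a point or a joint stands for the part that bears it (a point fixed in the world has none). Each returns a list of dicts, best first, with "score" (0 to 1); they miss things now and then, are a little off and sometimes report something else, mostly with a low value. They report only what shows in the picture. A call takes as long as a camera call. They do not tell look-alikes from the thing itself.
- manip.regions_of(label, picture): "pixels" (384x512 bool, what is visible of it) and "rect" ([left, top, right, bottom] in pixels, round what is visible of it).
- manip.pinpoint(label, picture): "point" ([column, row] in pixels: a listed point, or the origin of a listed thing).
The state is a dict: "t": time; "q": joint angles; "qd": joint speeds; "tau": joint torques, N m; "tcp_pos": TCP position; "tool_rot": TCP orientation; "force": force on the tool from outside, world axes, zero at the start; "ft_torque": the same for the moment, N m; "finger_gap": opening from 0.0 (shut) to 1.0 (fully open).
Only numpy, scipy, OpenCV 4.12 (cv2) and the standard library are available. Lean on these libraries where they do the work, as an engineer would, in place of code of your own. Each camera call takes 0.05 s, during which the arm holds its last target.

## Task

Level the empty silver tray on the counter: first push its spirit level fully home by the thumb pad, then grip the black wing knob, press it down firmly so that the levelling foot stands on its pad against the hinge spring, and turn it until the bubble rests centred between the two lines. Finish while still gripping the knob and pressing the foot firmly on its pad with the bubble centred; do not let go, and leave the cups, saucers, spoon holder and caddy where they are.

Things in the scene. Friction and masses are not known exactly. Their poses are not given: they have to be found in the camera images.
- stand: Fixed beech hinge block, 180 x 32 x 40 mm, carrying the tray. Origin on the counter under the tray; x axis along the tray's short side, y axis along its length from the hinged end to the free end: hinge line at y = -165 mm, knob axis at y = +130 mm, tray's free end at y = +170 mm.
- tray: Rectangular silver-toned metal tray, 180 x 330 mm, 10 mm rim, upper face of its floor 45 mm above the counter when level. Origin on the hinge line at floor height. A hinge spring lifts the free end (about 4 N at the knob; stop at 0.0095 rad up), so the foot stands clear of its pad until the knob is pressed down; it rises again when let go.
- foot_knob: Black wing knob on the tray's free end that turns the levelling foot. Origin on its upright axis at tray floor height. Flange disc, 56 mm diameter, 8 to 14 mm above the origin; on it an upright grip bar 44 mm long (knob's x axis), 12 mm wide (y), top at 38 mm. Turns +-2.2 rad from its middle, starts within 0.35 rad of it, friction 0.06 N m, stays where left.
- knob_grip (a point): On the knob's axis 34 mm above foot_knob's origin: a TCP here puts the fingertips just above the flange, beside the bar. The knob sinks 0.5 to 5 mm when pressed until the foot stands on its pad. Clockwise from above lengthens the foot and lifts the free end with the knob, 1.59 mm per rad (bubble about 21.5 mm per rad); 0.6 to 1.3 rad is needed, which way depends on the pad.
- foot: Levelling foot under the tray below the knob: steel rod with a round rubber tip; origin at the tip's lowest point. About 10 to 15 N on the knob presses it firmly on the pad.
- pad_thin: Fixed round grey pad on the counter, 40 mm diameter, 8 mm high; origin at the centre of its underside. One of the two pads lies under the foot, the other is a spare beside the tray.
- pad_thick: As the thin pad, but 11 mm high.
- level (a joint): How far the spirit level is pushed into its cradle (m): 0 = standing 12 mm proud of the tray floor, 0.012 = fully home on the tray floor. Stiff slide: about 6 N moves it and it stays where it is left. Starts between 0 and 0.003. It counts as home above 0.0095.
- level_press (a point): Centre of the top of the level's round grey thumb pad (28 mm diameter, 4 mm high), the place to press straight down. The level is a dark steel bar, 146 x 34 x 18 mm, lying along the tray's length; its thumb pad is at the end towards the knob.
- vial_centre (a point): Middle of the level's green-yellow vial (96 x 20 mm, seen from above), midway between its two black lines, which are 23 mm apart. The thumb pad's centre is 67 mm from here towards the knob.
- bubble (a joint): Offset (m) of the pale bubble (16 mm long and wide) from the vial's middle, along the tray: 0 = centred between the lines, positive = towards the knob (the free end is too high). Near +0.04 while the knob is not pressed. The bubble shows in the vial only once the level is home; a proud level hides it.
- cup_a: Clear glass cup, 72 mm diameter, 75 mm tall, standing on a saucer; origin under its centre. Bystander.
- saucer_a: White ceramic saucer, 128 mm diameter, 10 mm high; origin under its centre. Bystander.
- cup_b: Clear glass cup, 72 mm diameter, 75 mm tall, standing on a saucer; origin under its centre. Bystander.
- saucer_b: White ceramic saucer, 128 mm diameter, 10 mm high; origin under its centre. Bystander.
- cup_c: Clear glass cup, 72 mm diameter, 75 mm tall, standing on a saucer; origin under its centre. Bystander.
- saucer_c: White ceramic saucer, 128 mm diameter, 10 mm high; origin under its centre. Bystander.
- spoon_holder: Stainless steel teaspoon holder, 64 mm diameter, 100 mm tall, spoons up to 155 mm; origin under its centre. Bystander.
- caddy: White plastic caddy with clip-on grey lid, 116 x 116 x 99 mm; origin under its centre. Bystander.
Mind the look-alikes: they are no part of the job. Leave any yellow look-alike of the pad_thick alone.

How it is judged:
By the outcome, as a careful person would: the job done as asked, in the order asked, and still so for the second after the job is handed in, while the arm keeps its last pose, push and grip.
It also fails if it takes over 58 s, if anything falls off the work surface, if the arm or the gripper's body presses on something with over 40 N, if the wrist force passes 120 N, or if a joint passes its speed limit or range.

## Working session

There is one attempt and no reset: what is moved stays moved. The work goes in short steps, Python scripts to look and compute and a tool call to move; the robot and the scene stay as the last step left them, time stands still between calls to the robot, and variables do not carry over. Pictures are saved under pics/ and viewed, and the job is handed in when it is done.

Besides the shell and the picture viewer there is one more tool, called after "Request:" as name(argument=value, ...) on one line, values as JSON. play_rows: Moves the arm, as the interface text tells. Its arguments: {"type":"object","properties":{"steps":{"type":"array"},"fingers":{"type":"number"},"squeeze":{"type":"number"}},"required":["steps"]}

```bash
ls; mkdir -p pics
cat > h.py <<'E'
import numpy as np, cv2
from station import manip
from scipy.spatial.transform import Rotation as R
def snap(name,fn):
    p=manip.snapshot(name); cv2.imwrite('pics/'+fn,p['img'][:,:,::-1]); return p
def ray(p,px):
    T=p['world_from_camera'];d=np.linalg.inv(p['K'])@np.array([px[0],px[1],1.]);return T[:3,3],T[:3,:3]@d
def atz(p,px,z):
    o,d=ray(p,px);return o+d*(z-o[2])/d[2]
def proj(p,X):
    T=np.linalg.inv(p['world_from_camera']);c=T[:3,:3]@np.array(X)+T[:3,3];u=p['K']@c;return u[:2]/u[2]
def tri(p1,a,p2,b):
    o1,d1=ray(p1,a);o2,d2=ray(p2,b);d1/=np.linalg.norm(d1);d2/=np.linalg.norm(d2)
    s=np.linalg.lstsq(np.c_[d1,-d2],o2-o1,rcond=None)[0];A=o1+d1*s[0];B=o2+d2*s[1];return (A+B)/2,np.linalg.norm(A-B)
E
python3 - <<'E'
from h import *
t=snap('top','t0.png');s=snap('side','s0.png')
for n,p in(('top',t),('side',s)):
    print(n,p['world_from_camera'].round(3).tolist())
    for l in ['knob_grip','foot_knob','level_press','vial_centre','pad_thin','pad_thick','foot','tray','stand']:
        print(l,[(np.round(r['point']).tolist(),round(r['score'],2)) for r in manip.pinpoint(l,p)[:4]])
print(manip.sense())
E
```

```text
pics
top [[0.002, -0.991, 0.136, 0.431], [-1.0, -0.002, 0.002, 0.008], [-0.001, -0.136, -0.991, 1.215], [0.0, 0.0, 0.0, 1.0]]
knob_grip [([218.0, 223.0], 0.7), ([267.0, 226.0], 0.46)]
foot_knob [([220.0, 223.0], 0.87)]
level_press [([267.0, 220.0], 0.97)]
vial_centre [([288.0, 224.0], 0.65), ([414.0, 236.0], 0.16)]
pad_thin []
pad_thick [([170.0, 259.0], 0.68), ([176.0, 227.0], 0.44), ([415.0, 238.0], 0.43)]
foot []
tray [([330.0, 223.0], 0.76)]
stand [([267.0, 224.0], 0.85), ([398.0, 166.0], 0.2)]
side [[-0.73, -0.539, 0.421, 0.085], [-0.684, 0.566, -0.461, 0.557], [0.011, -0.624, -0.781, 0.991], [0.0, 0.0, 0.0, 1.0]]
knob_grip [([252.0, 231.0], 0.67), ([258.0, 144.0], 0.32)]
foot_knob [([250.0, 243.0], 0.71), ([258.0, 147.0], 0.4)]
level_press [([284.0, 203.0], 0.91), ([374.0, 146.0], 0.37)]
vial_centre [([298.0, 188.0], 0.91), ([321.0, 125.0], 0.53)]
pad_thin [([252.0, 243.0], 0.2)]
pad_thick [([223.0, 284.0], 0.8), ([240.0, 309.0], 0.63), ([320.0, 172.0], 0.22)]
foot []
tray [([321.0, 172.0], 0.59)]
stand [([284.0, 218.0], 0.96), ([140.0, 332.0], 0.63)]
{'t': 1.0, 'q': array([-1.50345294e+00,  5.27473143e-01,  1.43267439e+00,  1.10728481e-05,
        1.18143644e+00, -1.78545934e-01]), 'qd': array([-5.71183626e-05,  2.00806257e-04,  1.98335335e-03, -1.57620712e-04,
       -8.56188970e-04,  1.41022896e-03]), 'tau': array([-5.44579398e-04, -4.42330313e+01, -1.78424925e+01, -1.70463722e-04,
        8.52443591e-04, -4.44672672e-07]), 'tcp_pos': array([ 0.15213918, -0.60618173,  0.25003509]), 'tool_rot': array([9.92452078e-01, 1.22633081e-01, 4.87300415e-06, 4.61685071e-06]), 'force': array([ 0.05576861,  0.83559169, -0.11893769]), 'ft_torque': array([-0.00627467,  0.03247781,  0.01098904]), 'finger_gap': 0.9954926563009142}
```

View pics/t0.png

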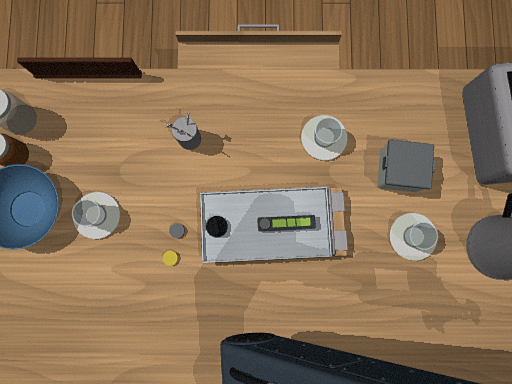

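View pics/s0.png

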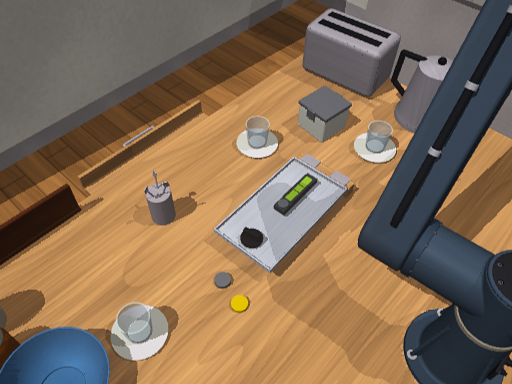

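Top view: tray at columns 202–330 and rows 187–262. The knob is at about (217,226), the thumb pad at (265,224) and the vial at (292,223). A grey spare pad is at (177,231) and its yellow look-alike at (170,258). Candidates for the knob or thumb pad: the black disc on the tray (217,226), the grey thumb pad (265,224), and the grey and yellow discs on the counter. I choose the two on the tray and check them in a crop.

Run:
```python
from h import *
t=cv2.imread('pics/t0.png')[175:275,160:350];s=cv2.imread('pics/s0.png')[150:280,200:360]
a=cv2.resize(t,(760,400),interpolation=cv2.INTER_CUBIC);cv2.imwrite('pics/t0c.png',a)
cv2.imwrite('pics/s0c.png',cv2.resize(s,None,fx=4,fy=4,interpolation=cv2.INTER_CUBIC))
t=manip.snapshot('top');
for px,z in [((202,187),.055),((203,262),.055),((329,187),.055),((332,257),.055),((265,224),.08),((292,223),.075),((217,226),.06),((177,231),.01)]:
    print(px,atz(t,px,z).round(4))
```

```text
(202, 187) [0.6012 0.1466 0.055 ]
(203, 262) [0.4085 0.1406 0.055 ]
(329, 187) [ 0.6019 -0.1835  0.055 ]
(332, 257) [ 0.4219 -0.1875  0.055 ]
(265, 224) [ 0.5038 -0.0166  0.08  ]
(292, 223) [ 0.5068 -0.0849  0.075 ]
(217, 226) [0.4997 0.1058 0.06  ]
(177, 231) [0.4891 0.2165 0.01  ]
```

View pics/t0c.png

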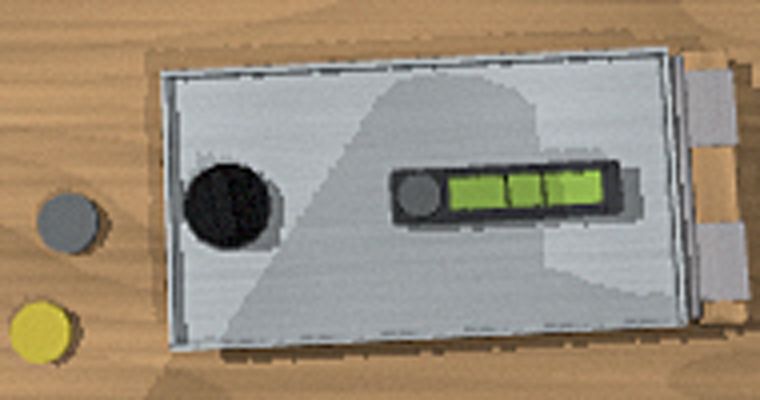

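View pics/s0c.png

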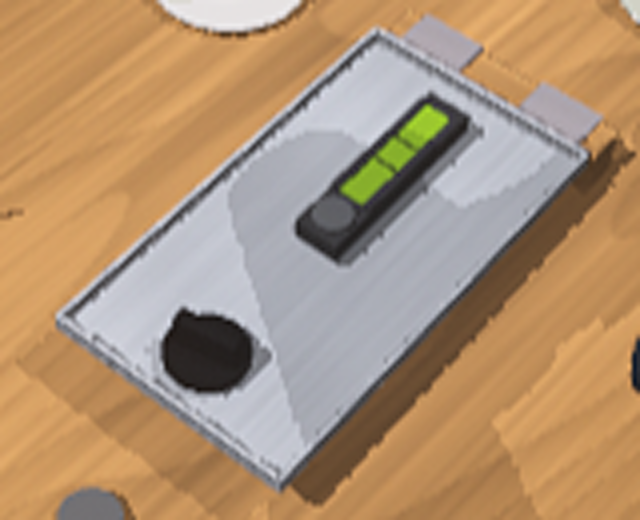

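Request:
play_rows(steps=[[[0.037,-0.0375,0,0,0,0],[0.037,-0.0375,0,0,0,0],[0.037,-0.0375,0,0,0,0],[0.037,-0.0375,0,0,0,0],[0.037,-0.0375,0,0,0,0],[0.037,-0.0375,0,0,0,0],[0.037,-0.0375,0,0,0,0],[0.037,-0.0375,0,0,0,0],[0.037,-0.0375,0,0,0,0],[0.037,-0.0375,0,0,0,0]]], fingers=0, squeeze=60)

```text
t: 2.3
tcp_pos: [0.4207, -0.1511, 0.2504]
tool_rot: [0.992, 0.123, 0.0, 0.0]
force: [0.9, -0.3, 0.1]
finger_gap: -0.001
```

Request:
play_rows(steps=[[[0.037,-0.0375,0,0,0,0],[0.037,-0.0375,0,0,0,0],[0.037,-0.0375,0,0,0,0],[0,0,0,0,0,10],[0,0,0,0,0,1.5],[0,0,0,0,0,0]]])

```text
t: 3.05
tcp_pos: [0.4998, -0.0167, 0.2501]
tool_rot: [1.0, 0.023, -0.0, 0.0]
force: [-0.7, 0.3, 0.6]
finger_gap: 0.003
```

Run:
```python
from h import *
p=snap('wrist','w1.png');np.save('w1.npy',p,allow_pickle=True)
s=manip.sense();print(s['t'],s['tcp_pos'],s['tool_rot'],s['q'].round(3),s['finger_gap'],s['force'])
print(p['world_from_camera'].round(3).tolist(),p['K'])
for l in ['knob_grip','foot_knob','level_press','vial_centre','pad_thick']:
    print(l,[(np.round(r['point']).tolist(),round(r['score'],2)) for r in manip.pinpoint(l,p)[:4]])
```

```text
3.1 [ 0.49978342 -0.01686431  0.25007436] [ 9.99738643e-01  2.28613970e-02 -3.15837981e-05  1.64235961e-05] [-0.258  0.36   1.74  -0.     1.041  1.268] -0.003169615777232401 [-1.1571593  -0.5862229  -0.38060273]
[[0.046, -0.946, -0.322, 0.582], [-0.999, -0.043, -0.016, -0.013], [0.001, 0.322, -0.947, 0.374], [0.0, 0.0, 0.0, 1.0]] [[268.01385567   0.         255.1463364 ]
 [  0.         268.01385567 194.89831163]
 [  0.           0.           1.        ]]
knob_grip [([144.0, 175.0], 0.98), ([256.0, 161.0], 0.3)]
foot_knob [([156.0, 168.0], 0.67)]
level_press [([256.0, 174.0], 0.73)]
vial_centre [([312.0, 171.0], 0.84)]
pad_thick [([90.0, 164.0], 0.89), ([84.0, 207.0], 0.66)]
```

View pics/w1.png

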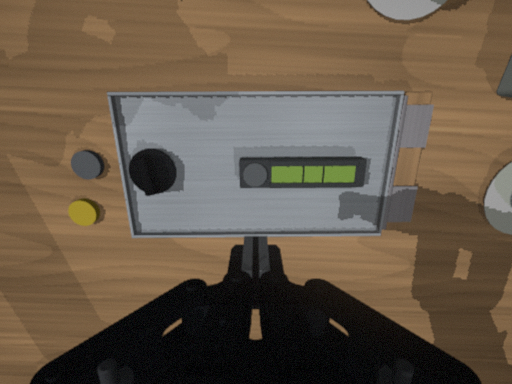

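Run:
```python
from h import *
w=np.load('w1.npy',allow_pickle=True).item()
t=manip.snapshot('top');s=manip.snapshot('side')
im=w['img'];cv2.imwrite('pics/w1c.png',cv2.resize(im[130:220,60:420],None,fx=2.2,fy=2.2,interpolation=cv2.INTER_CUBIC)[:,:,::-1])
cv2.imwrite('pics/w1k.png',cv2.resize(im[130:215,110:200],None,fx=6,fy=6,interpolation=cv2.INTER_CUBIC)[:,:,::-1])
print('thumb',tri(t,(265,223.6),w,(256,174.5)),atz(w,(256,174.5),.079),atz(t,(265,223.6),.079))
print(tri(t,(265,223.6),s,(200+334/4,150+214/4)))
for z in(.057,.06): print('flange',atz(w,(153,171.5),z),atz(t,(217,226.5),z))
print('pads',tri(t,(177,231),w,(88,165)))
```

```text
thumb (array([ 0.50517487, -0.01722947,  0.07422794]), np.float64(0.00107178846203581)) [ 0.50639024 -0.01768905  0.079     ] [ 0.50487391 -0.01659089  0.079     ]
(array([ 0.5049998 , -0.01678313,  0.07468618]), np.float64(0.000366024985226112))
flange [0.49873492 0.10680549 0.057     ] [0.49859738 0.1060233  0.057     ]
flange [0.49952544 0.10567065 0.06      ] [0.49842282 0.10576884 0.06      ]
pads (array([0.4895878 , 0.21777548, 0.00292752]), np.float64(0.00030562194652349197))
```

View pics/w1k.png

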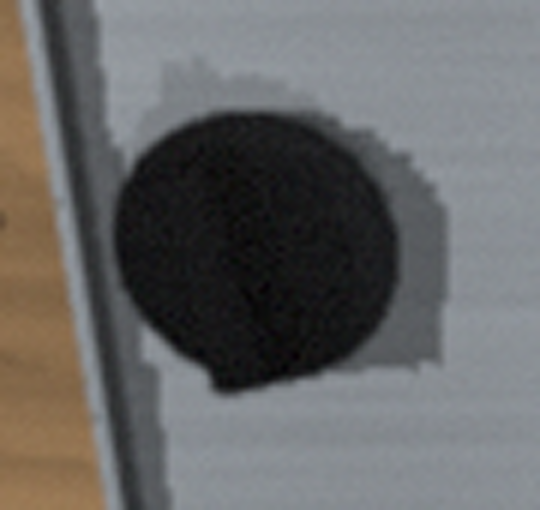

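View pics/w1c.png

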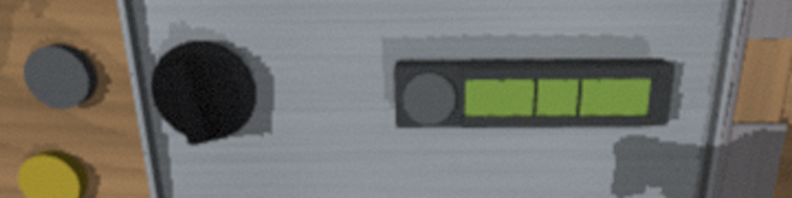

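Request:
play_rows(steps=[[[0.005,0,0.045,0,0,0],[0,0,0.045,0,0,0],[0,0,0.04,0,0,0],[0,0,0.012,0,0,0],[0,0,0,0,0,0]]])

```text
t: 4.08
tcp_pos: [0.5051, -0.0161, 0.1078]
tool_rot: [1.0, 0.022, -0.0, -0.0]
force: [0.0, -0.2, 0.8]
finger_gap: 0.002
```

Request:
play_rows(steps=[[[0,0,0.005,0,0,0],[0,0,0.005,0,0,0],[0,0,0.004,0,0,0],[0,0,0.003,0,0,0],[0,0,0.003,0,0,0],[0,0,0,0,0,0]]])

```text
t: 4.82
tcp_pos: [0.5056, -0.0161, 0.0881]
tool_rot: [1.0, 0.022, 0.001, 0.0]
force: [1.6, 0.2, 3.1]
finger_gap: 0.001
```

Request:
play_rows(steps=[[[0,0,0.0015,0,0,0],[0,0,0.0015,0,0,0],[0,0,0,0,0,0]]])

```text
t: 5.2
tcp_pos: [0.5056, -0.0159, 0.0854]
tool_rot: [1.0, 0.022, 0.001, -0.0]
force: [0.6, 2.4, 7.3]
finger_gap: -0.001
```

Run:
```python
from h import *
p=snap('top','t2.png');p2=snap('side','s2.png');print(manip.sense()['force'],manip.sense()['tcp_pos'])
a=cv2.imread('pics/t2.png')[175:275,190:350];b=cv2.imread('pics/s2.png')[140:270,220:380]
cv2.imwrite('pics/c2.png',np.hstack([cv2.resize(a,(400,325),interpolation=3),cv2.resize(b,(400,325),interpolation=3)]))
```

```text
[0.36489303 1.20899965 7.49697311] [ 0.5056052  -0.01591994  0.08544746]
```

View pics/c2.png

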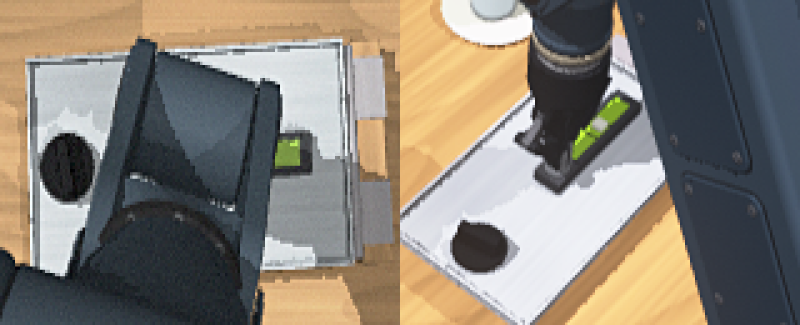

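The side view shows the pale bubble near the vial's middle, so the level is nearly or fully home. I'll press on until a firm stop.

Request:
play_rows(steps=[[[0,0,0.0015,0,0,0],[0,0,0.0015,0,0,0],[0,0,0,0,0,0]]])

```text
t: 5.68
tcp_pos: [0.5056, -0.0158, 0.084]
tool_rot: [1.0, 0.022, 0.001, 0.0]
force: [-1.4, 3.2, 19.8]
finger_gap: -0.004
```

Request:
play_rows(steps=[[[0,0,-0.03,0,0,0],[0,0,-0.05,0,0,0],[0,-0.04,-0.03,0,0,0],[-0.02,-0.04,0,0,0,0],[-0.03,-0.02,0,0,0,0],[0,0,0,0,0,0]]], fingers=1)

```text
t: 6.42
tcp_pos: [0.4465, 0.0829, 0.1913]
tool_rot: [1.0, 0.024, -0.003, -0.0]
force: [-1.0, 0.3, -0.1]
finger_gap: 1.0
```

Run:
```python
from h import *
p=snap('wrist','w3.png');np.save('w3.npy',p,allow_pickle=True)
s=manip.sense();print(s['tcp_pos'],s['q'].round(3))
im=p['img'].astype(float)*1.0
cv2.imwrite('pics/w3g.png',np.clip(255*(im/255)**.5,0,255).astype(np.uint8)[:,:,::-1])
```

```text
[0.44897493 0.08210961 0.19155616] [-0.065  0.398  1.904 -0.     0.841  1.46 ]
```

View pics/w3g.png

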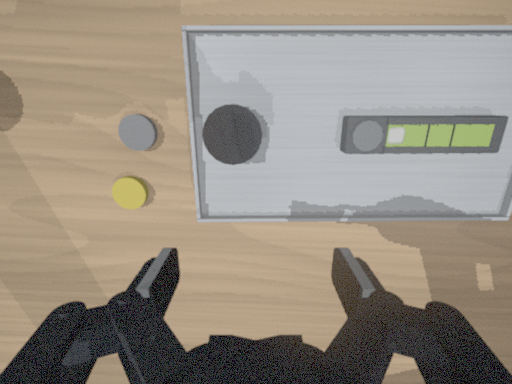

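The bubble now shows at (396,134), towards the knob, so the level is home. Next I measure the bar's angle.

Run:
```python
from h import *
p=np.load('w3.npy',allow_pickle=True).item()
im=p['img'].astype(float)
c=im[95:175,195:270]; c=np.clip((c-5)*5,0,255).astype(np.uint8)
cv2.imwrite('pics/w3k.png',cv2.resize(c,None,fx=7,fy=7,interpolation=cv2.INTER_CUBIC)[:,:,::-1])
c=im[95:215,100:200].astype(np.uint8)
cv2.imwrite('pics/w3p.png',cv2.resize(c,None,fx=5,fy=5,interpolation=cv2.INTER_CUBIC)[:,:,::-1])
```

```text
(no output)
```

View pics/w3k.png

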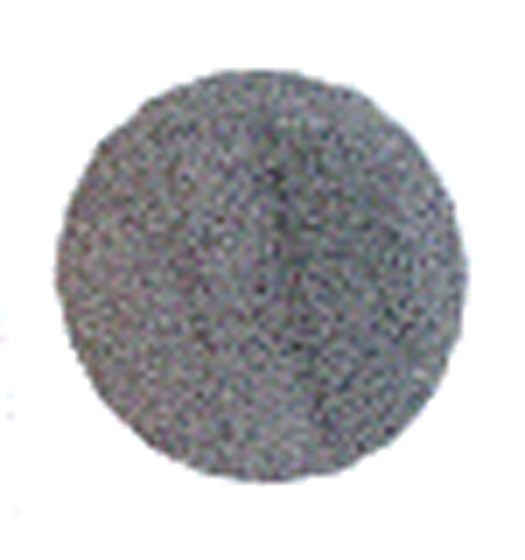

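View pics/w3p.png

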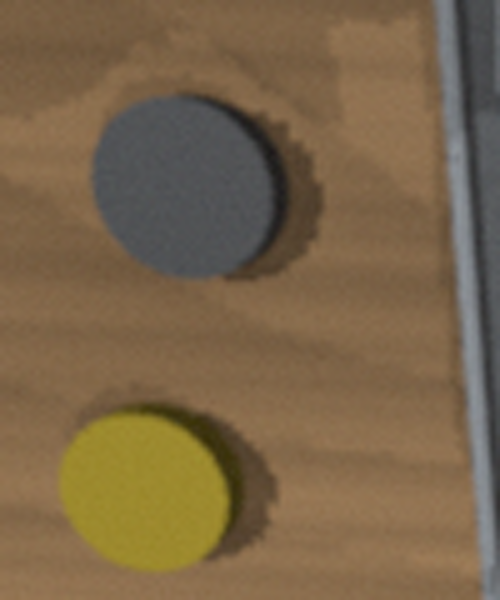

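Run:
```python
from h import *
w3=np.load('w3.npy',allow_pickle=True).item();w1=np.load('w1.npy',allow_pickle=True).item()
t=snap('top','t3.png');s=snap('side','s3.png')
# knob centre refine: flange circle centroid by dark mask
z=.045+.003+.014
for n,p,box in(('w3',w3,(195,95,275,180)),):
    g=p['img'].max(2);m=(g<45).astype(np.uint8)[box[1]:box[3],box[0]:box[2]]
    M=cv2.moments(m,True);print(n,M['m10']/M['m00']+box[0],M['m01']/M['m00']+box[1],atz(p,(M['m10']/M['m00']+box[0],M['m01']/M['m00']+box[1]),z))
tiles=[]
for n,p in(('w1',w1),('w3',w3),('t',t),('s',s)):
    c0=np.array([.4987,.1062,0]);u=proj(p,c0+[0,0,.065]).astype(int);r=26 if n[0]=='w' and n!='w1' or n=='w1' else 16
    r={'w1':32,'w3':36,'t':17,'s':22}[n]
    im=p['img'][u[1]-r:u[1]+r,u[0]-r:u[0]+r].astype(float)
    k=380/(2*r);im=cv2.GaussianBlur(im,(0,0),.7)
    im=cv2.resize(np.clip((im-5)*4,0,255).astype(np.uint8),(380,380),interpolation=cv2.INTER_CUBIC)[:,:,::-1].copy()
    tiles.append(im)
cv2.imwrite('pics/k3.png',cv2.resize(np.vstack([np.hstack(tiles[:2]),np.hstack(tiles[2:])]),(600,600)))
# pad cylinder
for h in(.008,.011):
  # grey: top ellipse fit in w3
  g=w3['img'].astype(float)
```

```text
w3 231.9280177187154 133.92284976005908 [0.50063188 0.10675145 0.062     ]
```

View pics/k3.png

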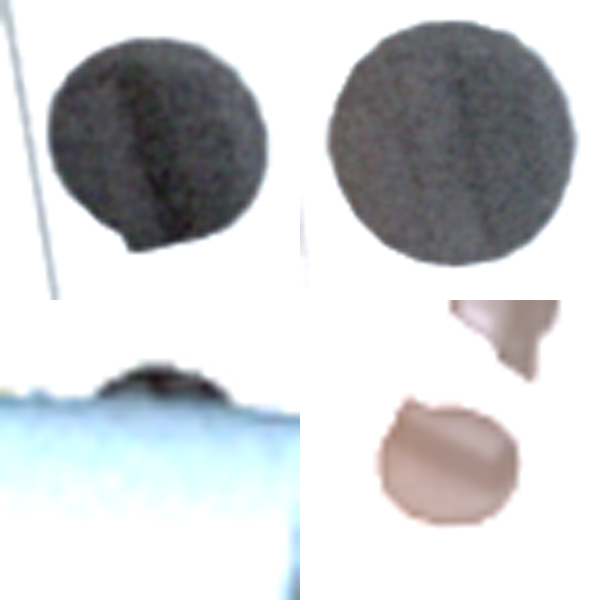

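Run:
```python
from h import *
from itertools import product
w3=np.load('w3.npy',allow_pickle=True).item();w1=np.load('w1.npy',allow_pickle=True).item()
s=manip.snapshot('side')
zf=.062;zt=.086
def face(c,a,sg):
    u=np.array([np.cos(a),np.sin(a),0]);v=np.array([-np.sin(a),np.cos(a),0]);b=np.array([c[0],c[1],0])
    return [b+e*.022*u+sg*.006*v+[0,0,z] for e,z in((-1,zf),(1,zf),(1,zt),(-1,zt))]
def score(p,c,a,sg):
    K=4
    q=np.array([proj(p,X) for X in face(c,a,sg)]);o=q.min(0)-12;size=((q.max(0)+12-o)*K).astype(int)
    A=np.array([[K,0,-o[0]*K],[0,K,-o[1]*K]]);g=cv2.warpAffine(cv2.GaussianBlur(p['img'].astype(np.float32).mean(2),(0,0),.8),A,tuple(size))
    m=np.zeros(g.shape,np.uint8);cv2.fillPoly(m,[((q-o)*K).astype(np.int32)],1)
    fl=np.zeros_like(m);th=np.linspace(0,6.283,40);f=np.array([proj(p,[c[0]+.026*np.cos(x),c[1]+.026*np.sin(x),zf]) for x in th]);cv2.fillPoly(fl,[((f-o)*K).astype(np.int32)],1)
    ring=(fl>0)&(m==0)
    return g[ring].mean()-g[m>0].mean()
for n,p in(('w1',w1),('s',s),('w3',w3)):
  R_=[]
  for a in np.radians(np.arange(-30,34,2)):
    best=max((score(p,(.4995+dx,.1065+dy),a,-1),dx,dy) for dx,dy in product((-.003,0,.003),repeat=2));R_.append((best,np.degrees(a)))
  R_.sort(reverse=True);print(n,[(round(r[1]),round(r[0][0],2),r[0][1:]) for r in R_[:5]])
```

```text
w1 [(16, np.float32(11.71), (0.003, 0.003)), (18, np.float32(11.64), (0.003, 0.003)), (20, np.float32(11.61), (0.003, 0.003)), (14, np.float32(11.47), (0.003, 0.003)), (22, np.float32(11.35), (0.003, 0.003))]
s [(16, np.float32(5.98), (-0.003, 0.003)), (22, np.float32(5.82), (-0.003, 0.003)), (20, np.float32(5.79), (-0.003, 0.003)), (18, np.float32(5.72), (-0.003, 0.003)), (24, np.float32(5.63), (-0.003, 0.003))]
w3 [(28, np.float32(6.34), (0.003, -0.003)), (26, np.float32(6.31), (0.003, -0.003)), (30, np.float32(6.26), (0.003, -0.003)), (32, np.float32(6.17), (0.003, -0.003)), (24, np.float32(6.14), (0.003, -0.003))]
```

Request:
play_rows(steps=[[[0,0,0,0,0,-7.5],[0,0,0,0,0,-7.5],[0.0275,-0.004,0,0,0,0],[0.028,-0.004,0,0,0,0],[0,0,0.03,0,0,0],[0,0,0.03,0,0,0],[0,0,0,0,0,0]]], fingers=0.55)

```text
t: 7.5
tcp_pos: [0.5003, 0.1052, 0.13]
tool_rot: [0.988, 0.152, -0.003, -0.0]
force: [-0.5, -0.6, -0.3]
finger_gap: 0.556
```

Run:
```python
from h import *
s=manip.sense();print(s['tcp_pos'],R.from_quat(s['tool_rot']).as_matrix().round(3).tolist(),s['finger_gap'],s['q'].round(2))
w=snap('wrist','w4.png');p=snap('side','s4.png')
b=p['img'][180:280,200:310];c=w['img']
cv2.imwrite('pics/c4.png',np.hstack([cv2.resize(b,(420,384),interpolation=3),cv2.resize(np.clip(255*(c/255.)**.5,0,255).astype(np.uint8)[:,:],(380,384))])[:,:,::-1])
```

```text
[0.50028129 0.10524185 0.12995754] [[0.954, 0.301, -0.005], [0.301, -0.954, -0.0], [-0.005, -0.001, -1.0]] 0.5564441042847055 [-0.01  0.56  1.82 -0.    0.76  1.25]
```

View pics/c4.png

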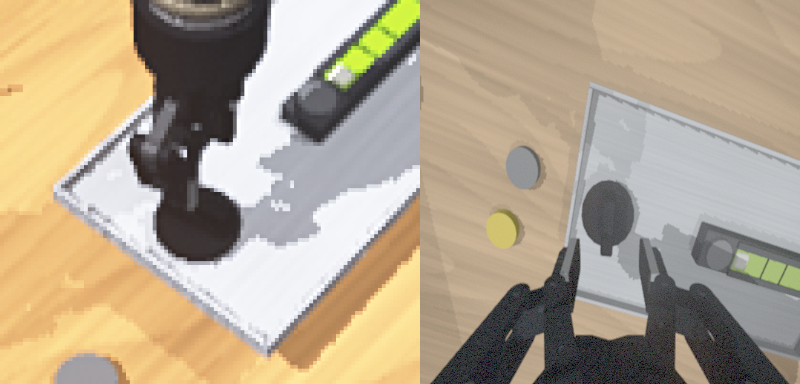

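The wrist view shows the bar at (607,245) in the montage, upright and midway between the fingers, so it is aligned. I'll descend and grip.

Request:
play_rows(steps=[[[0,0,0.025,0,0,0],[0,0,0.0205,0,0,0],[0,0,0,0,0,0]]])

```text
t: 7.98
tcp_pos: [0.5013, 0.1057, 0.0867]
tool_rot: [0.988, 0.153, -0.0, -0.0]
force: [-0.2, -0.4, 0.2]
finger_gap: 0.552
```

Request:
play_rows(steps=[[[0,0,0,0,0,0],[0,0,0,0,0,0],[0,0,0,0,0,0],[0,0,0,0,0,0],[0,0,0,0,0,0]]], fingers=0, squeeze=60)

```text
t: 8.6
tcp_pos: [0.5011, 0.1073, 0.0879]
tool_rot: [0.988, 0.152, 0.001, -0.001]
force: [-0.8, 5.2, 3.6]
finger_gap: 0.122
```

Request:
play_rows(steps=[[[0,0,0.002,0,0,0],[0,0,0.002,0,0,0],[0,0,0,0,0,0]]])

```text
t: 8.98
tcp_pos: [0.5011, 0.1075, 0.084]
tool_rot: [0.988, 0.152, 0.001, -0.001]
force: [-2.4, 6.5, 5.7]
finger_gap: 0.12
```

```bash
python3 - <<'E'
from h import *
s=manip.sense();print(s['tcp_pos'],s['force'],s['finger_gap'],s['q'].round(2))
w=snap('wrist','w5.png');p=snap('side','s5.png');t=snap('top','t5.png')
E
python3 - <<'E'
import cv2,numpy as np
b=cv2.imread('pics/s5.png')[150:280,200:360];c=cv2.imread('pics/w5.png')
cv2.imwrite('pics/c5.png',np.hstack([cv2.resize(b,(400,325),interpolation=3),cv2.resize(c,(400,325))]))
E
```

```text
[0.50111081 0.10754957 0.08396678] [-2.41447434  6.54664442  5.66681279] 0.12025600140073738 [-0.01  0.65  1.85  0.    0.65  1.25]
```

View pics/c5.png

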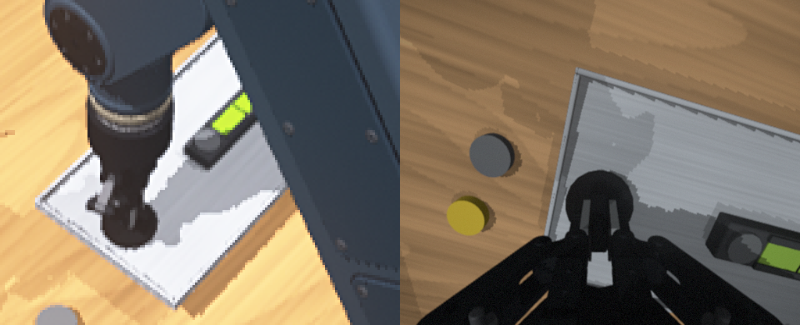

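Request:
play_rows(steps=[[[-0.0005,-0.002,0.0015,0,0,0],[0,0,0.001,0,0,0],[0,0,0,0,0,0]]])

```text
t: 9.5
tcp_pos: [0.501, 0.1078, 0.0826]
tool_rot: [0.988, 0.153, 0.002, 0.0]
force: [-1.3, 0.4, 14.0]
finger_gap: 0.122
```

```bash
cat > lk.py <<'E'
import sys
from h import *
s=manip.sense();print(s['t'],s['tcp_pos'].round(4),s['force'].round(1),s['ft_torque'].round(2),s['finger_gap'],s['q'].round(2))
w=snap('wrist','w%s.png'%sys.argv[1]);p=snap('side','s%s.png'%sys.argv[1]);t=snap('top','t%s.png'%sys.argv[1])
b=p['img'][140:270,200:360];c=w['img'];d=t['img'][170:270,190:350]
cv2.imwrite('pics/c%s.png'%sys.argv[1],np.vstack([np.hstack([cv2.resize(b,(400,300),interpolation=3),cv2.resize(d,(400,300),interpolation=3)]),np.hstack([cv2.resize(c,(400,300)),cv2.resize(c[200:384,256:512],(400,300))])])[:,:,::-1])
E
python3 lk.py 6
```

```text
9.5 [0.501  0.1078 0.0826] [-1.3  0.4 14. ] [-0.26  0.39 -0.11] 0.12192154883198912 [-0.01  0.65  1.85 -0.    0.64  1.26]
```

View pics/c6.png

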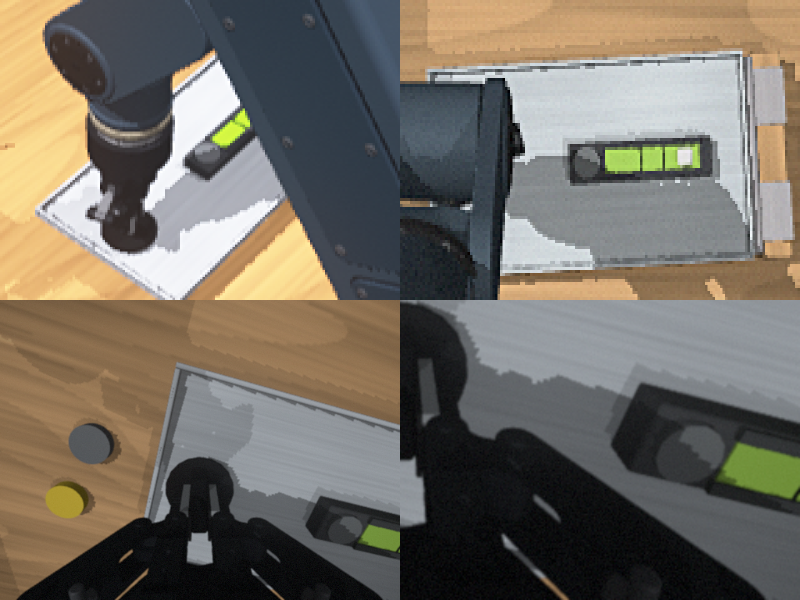

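The top camera now shows the bubble well past the lines, away from the knob (montage 685 against middle 652, about −33 mm). The free end is too low, so I turn clockwise (+rz). q6 has room: 1.26 of 2.85.

Request:
play_rows(steps=[[[0,0,-0.0002,0,0,8],[0,0,-0.0002,0,0,8],[0,0,-0.0002,0,0,8],[0,0,-0.0002,0,0,8],[0,0,0,0,0,0]]])

```text
t: 10.28
tcp_pos: [0.501, 0.1072, 0.0835]
tool_rot: [0.992, -0.125, 0.002, 0.0]
force: [-1.1, -1.6, 13.6]
finger_gap: 0.12
```

```bash
python3 lk.py 7
```

```text
10.275 [0.501  0.1072 0.0835] [-1.1 -1.6 13.6] [-0.69  0.45 -0.1 ] 0.12008145840262884 [-0.01  0.65  1.85 -0.    0.64  1.82]
```

View pics/c7.png

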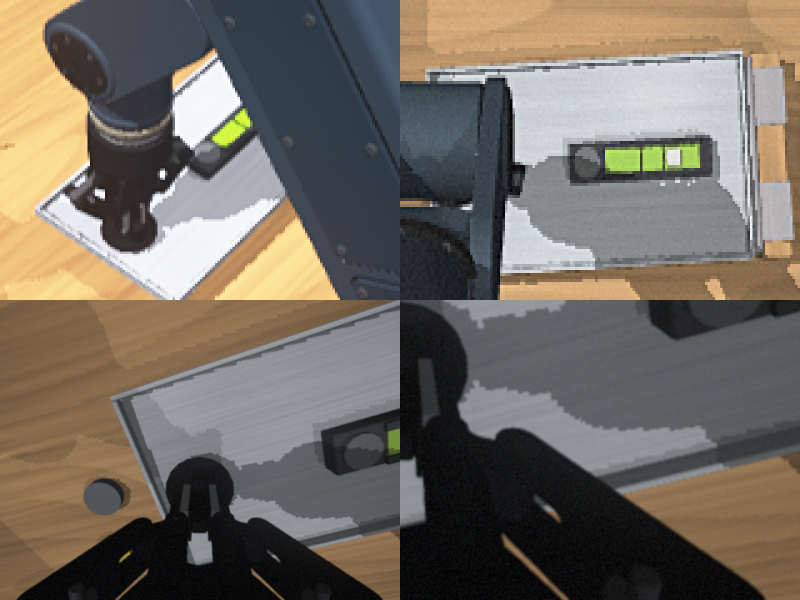

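Request:
play_rows(steps=[[[0,0,-0.0002,0,0,8],[0,0,-0.0002,0,0,8],[0,0,-0.0002,0,0,8],[0,0,-0.0002,0,0,8],[0,0,-0.0002,0,0,8],[0,0,-0.0001,0,0,5],[0,0,0,0,0,0],[0,0,0,0,0,0]]])

```text
t: 11.42
tcp_pos: [0.5004, 0.1066, 0.0846]
tool_rot: [0.869, -0.495, 0.001, 0.0]
force: [-3.2, -4.7, 14.6]
finger_gap: 0.123
```

```bash
cat > bub.py <<'E'
import sys
from h import *
s=manip.sense();print(s['t'],s['tcp_pos'].round(4),s['force'].round(1),s['ft_torque'].round(2),s['finger_gap'],s['q'].round(3))
t=snap('top','t%s.png'%sys.argv[1])
I=t['img'][210:236,250:330].astype(float);cv2.imwrite('pics/b%s.png'%sys.argv[1],cv2.resize(t['img'][200:250,240:340],(800,400),interpolation=cv2.INTER_CUBIC)[:,:,::-1])
r,g,b=I[...,0],I[...,1],I[...,2]
vial=(g-b>50);bub=(b>150)&(np.abs(g-b)<50)
# restrict bubble to vial bbox
ys,xs=np.where(vial);print('vial x',xs.min()+250,xs.max()+250,'y',ys.min()+210,ys.max()+210)
y0,y1=ys.min(),ys.max()
prof=b[y0+2:y1-1].mean(0);gp=g[y0+2:y1-1].mean(0)
for x in range(xs.min()-2,xs.max()+3): print(x+250,int(prof[x]),int(gp[x]),end=' | ')
E
python3 bub.py 8
```

```text
11.425 [0.5004 0.1066 0.0846] [-3.2 -4.7 14.6] [-1.03  0.72  0.02] 0.12313032004987727 [-0.008  0.646  1.848 -0.003  0.646  2.601]
vial x 272 309 y 218 227
270 59 54 | 271 72 53 | 272 93 211 | 273 98 222 | 274 95 217 | 275 96 217 | 276 94 216 | 277 96 216 | 278 96 217 | 279 96 216 | 280 96 216 | 281 95 215 | 282 95 214 | 283 96 216 | 284 95 217 | 285 102 230 | 286 41 69 | 287 96 218 | 288 97 219 | 289 89 217 | 290 105 185 | 291 225 224 | 292 222 223 | 293 219 223 | 294 221 224 | 295 230 226 | 296 120 165 | 297 89 211 | 298 94 214 | 299 94 212 | 300 94 211 | 301 93 210 | 302 93 210 | 303 95 212 | 304 92 209 | 305 94 210 | 306 93 210 | 307 94 213 | 308 96 218 | 309 90 200 | 310 74 78 | 311 72 64 |
```

View pics/b8.png

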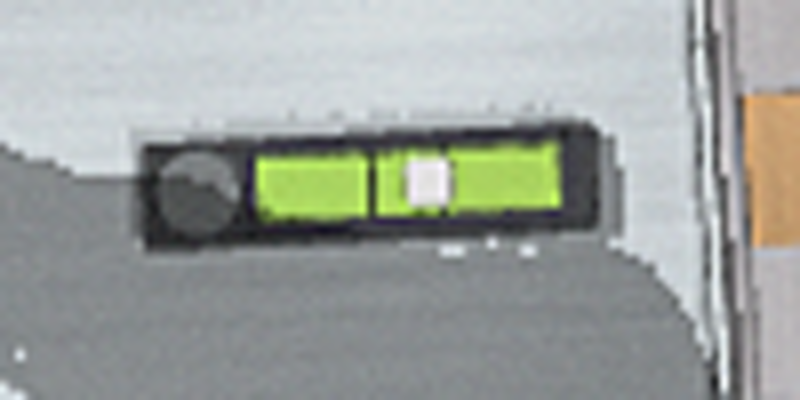

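The bubble is still about −7 mm off, needing about 0.34 rad more, but q6 (2.60) would pass its limit of 2.85. The knob stays where left, so I'll release, rise, turn the tool back half a turn (same grasp), and regrip.

Request:
play_rows(steps=[[[0,0,-0.002,0,0,0],[0,0,0,0,0,0],[0,0,0,0,0,0],[0,0,-0.02,0,0,0],[0,0,-0.03,0,0,0],[0,0,0,0,0,-10],[0,0,0,0,0,-10],[0,0,0,0,0,-10],[0,0,0,0,0,-10]]], fingers=0.55)

```text
t: 12.6
tcp_pos: [0.4998, 0.1079, 0.1336]
tool_rot: [0.986, -0.166, -0.0, 0.0]
force: [-0.1, -0.2, 0.4]
finger_gap: 0.547
```

Request:
play_rows(steps=[[[0,0,0,0,0,-10],[0,0,0,0,0,-10],[0,0,0,0,0,-10],[0,0,0,0,0,-10],[0,0,0,0,0,-10],[0,0,0,0,0,-10],[0,0,0,0,0,-10],[0,0,0,0,0,-10],[0,0,0,0,0,-10],[0,0,0,0,0,-10]]])

```text
t: 13.85
tcp_pos: [0.4998, 0.1079, 0.1336]
tool_rot: [0.761, 0.649, -0.0, -0.0]
force: [-0.8, 0.7, 1.0]
finger_gap: 0.545
```

Request:
play_rows(steps=[[[0,0,0,0,0,-10],[0,0,0,0,0,-10],[0,0,0,0,0,-10],[0,0,0,0,0,-10],[0,0,0,0,0,0]]])

```text
t: 14.48
tcp_pos: [0.4998, 0.1078, 0.1336]
tool_rot: [0.496, 0.868, -0.0, -0.0]
force: [-0.0, -0.5, -0.0]
finger_gap: 0.546
```

Run:
```python
from h import *
s=manip.sense();print(s['t'],s['tcp_pos'],R.from_quat(s['tool_rot']).as_matrix().round(3).tolist(),s['finger_gap'],s['q'].round(3))
w=snap('wrist','w9.png');c=w['img']
cv2.imwrite('pics/c9.png',np.clip(255*(c/255.)**.45,0,255).astype(np.uint8)[:,:,::-1])
```

```text
14.475 [0.49979245 0.1078496  0.13362055] [[-0.507, 0.862, -0.001], [0.862, 0.507, 0.0], [0.0, -0.001, -1.0]] 0.5458158331719386 [-0.006  0.557  1.821  0.     0.765 -0.538]
```

View pics/c9.png

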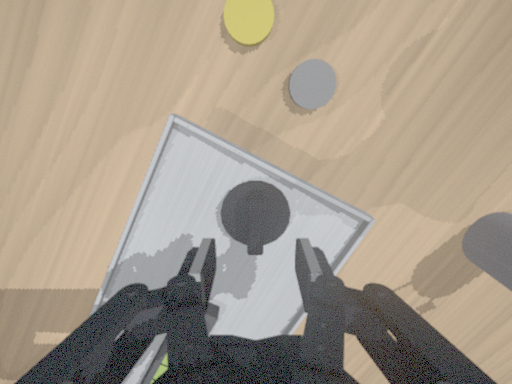

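The bar at (255,245) is upright between the fingers again. Descend and grip.

Request:
play_rows(steps=[[[-0.001,0,0.025,0,0,0],[0,0,0.0225,0,0,0],[0,0,0,0,0,0]]])

```text
t: 14.9
tcp_pos: [0.4993, 0.1069, 0.0851]
tool_rot: [0.496, 0.868, -0.001, -0.002]
force: [-0.4, 0.5, 0.8]
finger_gap: 0.55
```

Request:
play_rows(steps=[[[0,0,0,0,0,0],[0,0,0,0,0,0],[0,0,0,0,0,0],[0,0,0,0,0,0],[0,0,0,0,0,0]]], fingers=0, squeeze=60)

```text
t: 15.52
tcp_pos: [0.5005, 0.1066, 0.0868]
tool_rot: [0.496, 0.869, -0.0, 0.0]
force: [-2.5, -2.8, 3.7]
finger_gap: 0.121
```

Request:
play_rows(steps=[[[0,0,0.002,0,0,0],[0,0,0.001,0,0,0],[0,0,0,0,0,0]]])

```text
t: 15.9
tcp_pos: [0.5005, 0.1068, 0.0842]
tool_rot: [0.495, 0.869, -0.0, 0.0]
force: [-3.9, -2.8, 11.2]
finger_gap: 0.124
```

```bash
python3 bub.py 10
```

```text
15.9 [0.5005 0.1068 0.0842] [-3.9 -2.8 11.2] [-0.64  0.44 -0.01] 0.12428676319753156 [-0.008  0.647  1.848 -0.     0.647 -0.542]
vial x 272 309 y 218 227
270 58 53 | 271 69 49 | 272 91 210 | 273 97 221 | 274 95 217 | 275 95 216 | 276 96 216 | 277 96 217 | 278 97 217 | 279 95 216 | 280 96 215 | 281 94 214 | 282 96 215 | 283 97 215 | 284 95 217 | 285 101 231 | 286 42 71 | 287 96 221 | 288 87 221 | 289 140 190 | 290 226 224 | 291 222 224 | 292 219 224 | 293 224 227 | 294 222 228 | 295 80 82 | 296 88 215 | 297 94 216 | 298 95 213 | 299 94 212 | 300 93 211 | 301 94 211 | 302 93 211 | 303 95 212 | 304 93 211 | 305 96 213 | 306 94 211 | 307 92 211 | 308 97 219 | 309 89 199 | 310 74 78 | 311 73 64 |
```

View pics/b10.png

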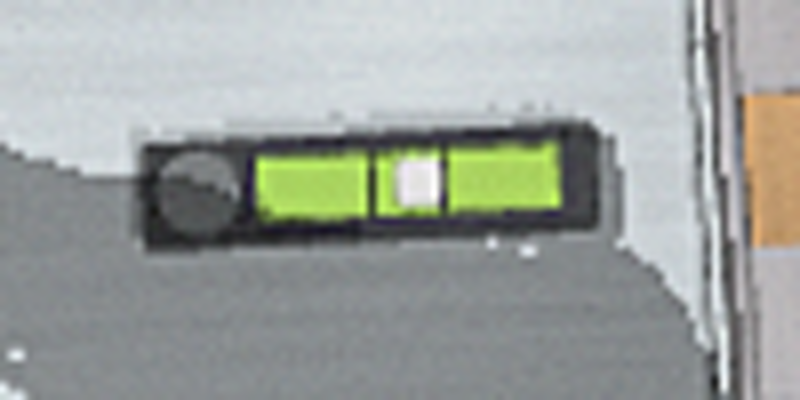

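Request:
play_rows(steps=[[[0,-0.0012,0,0,0,0],[0,0,0,0,0,6],[0,0,0,0,0,6],[0,0,0,0,0,0],[0,0,0,0,0,0]]])

```text
t: 16.58
tcp_pos: [0.5003, 0.1066, 0.0845]
tool_rot: [0.584, 0.812, 0.001, 0.001]
force: [-2.6, -0.9, 11.6]
finger_gap: 0.125
```

```bash
python3 bub.py 11
```

```text
16.575 [0.5003 0.1066 0.0845] [-2.6 -0.9 11.6] [-0.31  0.27 -0.04] 0.12471368265649022 [-9.00e-03  6.45e-01  1.85e+00  1.00e-03  6.44e-01 -3.34e-01]
vial x 272 309 y 218 227
270 59 54 | 271 72 51 | 272 91 205 | 273 95 220 | 274 97 219 | 275 97 217 | 276 96 217 | 277 94 214 | 278 96 216 | 279 96 215 | 280 96 215 | 281 95 214 | 282 97 216 | 283 96 216 | 284 98 219 | 285 99 230 | 286 36 67 | 287 88 196 | 288 227 231 | 289 223 224 | 290 221 225 | 291 224 225 | 292 229 228 | 293 146 161 | 294 96 226 | 295 39 72 | 296 97 217 | 297 95 216 | 298 94 211 | 299 93 210 | 300 95 213 | 301 93 211 | 302 94 212 | 303 94 211 | 304 94 210 | 305 95 212 | 306 94 212 | 307 93 212 | 308 95 218 | 309 90 199 | 310 73 77 | 311 74 66 |
```

View pics/b11.png

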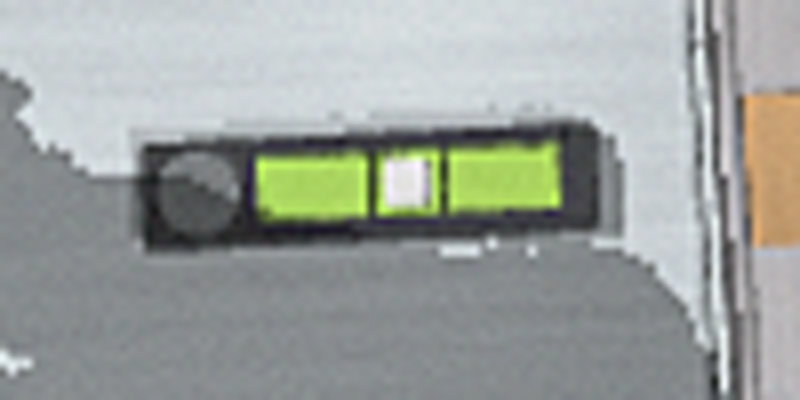

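The bubble now spans about columns 287.4–293 between the lines at 286 and 295, so it is off by less than 1 mm. I'll press slightly firmer, since that moves it the last bit, and check that it stays.

Request:
play_rows(steps=[[[0,0,0.0003,0,0,0],[0,0,0,0,0,0],[0,0,0,0,0,0],[0,0,0,0,0,0],[0,0,0,0,0,0],[0,0,0,0,0,0]]])

```text
t: 17.38
tcp_pos: [0.5003, 0.1066, 0.0844]
tool_rot: [0.584, 0.812, 0.001, 0.001]
force: [-2.8, 0.2, 14.5]
finger_gap: 0.122
```

```bash
python3 bub.py 12; python3 lk.py 13
```

```text
17.375 [0.5003 0.1066 0.0844] [-2.8  0.2 14.5] [-0.27  0.35 -0.06] 0.12190597521125493 [-9.00e-03  6.46e-01  1.85e+00  1.00e-03  6.44e-01 -3.34e-01]
vial x 272 309 y 218 227
270 56 52 | 271 72 53 | 272 91 206 | 273 95 221 | 274 96 218 | 275 97 217 | 276 97 217 | 277 97 217 | 278 95 215 | 279 97 215 | 280 96 215 | 281 96 215 | 282 97 215 | 283 96 216 | 284 96 218 | 285 102 231 | 286 38 64 | 287 81 218 | 288 194 223 | 289 225 224 | 290 222 224 | 291 221 224 | 292 226 227 | 293 200 205 | 294 94 192 | 295 38 66 | 296 94 217 | 297 95 214 | 298 94 212 | 299 94 211 | 300 96 212 | 301 95 213 | 302 92 209 | 303 93 210 | 304 94 211 | 305 93 211 | 306 93 212 | 307 93 212 | 308 95 219 | 309 90 200 | 310 75 79 | 311 73 65 | 17.425 [0.5003 0.1066 0.0845] [-2.9  0.1 13.7] [-0.27  0.39 -0.06] 0.12298684860192934 [-0.01  0.65  1.85  0.    0.64 -0.33]
```

View pics/b12.png

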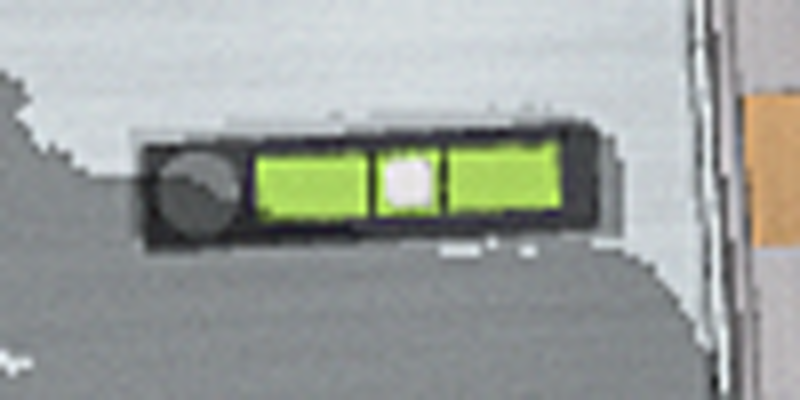

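View pics/t13.png

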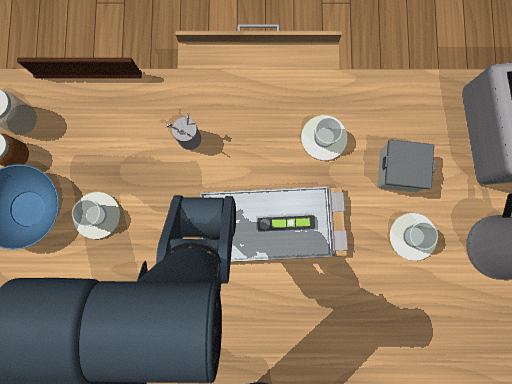

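The bubble now spans 287.7–293.4, centre about 290.5, and the lines at 286 and 295 have their midpoint at 290.5. It is centred with about 14 N on the knob. The cups, saucers, spoon holder and caddy stand where they were.

```bash
python3 -c "
from station import manip
print(manip.sign_off())"
```

```text
the job is handed in; nothing more can be done
None
```

The tray is levelled and the job was handed in at about 17.5 s. The gripper is still holding the knob and pressing the foot onto its pad.

**Spirit level:** I pushed it home by the thumb pad until it stopped firmly at 19.8 N. The bubble then showed in the vial.

**Knob:** I gripped the bar, pressed it down and turned it clockwise by about 1.55 rad in all, because the free end was too low. That is above the 0.6–1.3 rad given. The first reading was also low, with the bubble about −33 mm from the middle.

**Regrip:** After about 1.35 rad the last joint was near its limit. I let go of the knob, turned the tool back half a turn, gripped it again and finished the turn.

**Last checks:**
- **Bubble:** its centre was at column 290.5, level with the midpoint of the lines at 286 and 295, to within about 1 mm.
- **Press on the knob:** about 14 N, with a sideways force of about 3 N left over. The bubble shifts a few millimetres with press force, so it is centred at this press only.
- **Grip:** holding, with the fingers open 0.12 of full travel.
- **Other things:** the cups, saucers, spoon holder and caddy are where they were in the first top picture. I did not touch the spare grey pad or its yellow look-alike. The arm hides both in the last top picture.

**Disagreement:** from the pictures I had guessed the thick pad was under the foot. The pressed bubble showed the free end too low, which points to the thin pad, so I followed the bubble.

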